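# Collapse and lock the telescopic drying rail

### The arm

A 6-joint arm with a two-finger parallel gripper is mounted at the origin on the work surface. World frame = base frame: x ahead of the robot, y to its left, z up, the work surface at z = 0. Lengths are in m, angles in degrees, forces in N, time in s.
With the tool pointing down it reaches from about 0.3 to 0.75 m from the base axis. Payload 8.5 kg.
Tool frame: the origin (TCP) lies on the centre line of the jaws, within the pads' length; the fingertips stand 17 mm ahead of it and the grasp point (between the pads) lies 2 mm behind it (env.tip_extent is the distance from the TCP to the fingertips, in m); z points along the fingers, y is the direction in which the jaws open and shut (so a half turn about z gives the same grasp; the last joint's range is limited). The gripper opens to 85 mm and grips with 20 to 120 N. Pads are 22 mm wide; open, the fingers measure 114 mm over their backs; the gripper's body (76 mm by 85 mm) begins 54 mm behind the grasp point. The pads swing forward as they close: fully open they stand 13 mm farther back than shut.
Start: joints at [53.669, 21.807, 74.336, -0, 83.858, -12.336], TCP at [0.224, 0.502, 0.248] pointing down, gripper open.
Joint ranges: [-178.18, 178.18], [-50.72, 133.34], [12.68, 142.11], [-81.47, 261.47], [9.98, 163.14], [-165.26, 165.26]. Speed limits (degrees/s): [136.94, 136.94, 180, 180, 180, 180].

### API

Orientations are given as a 3x3 rotation matrix whose columns are the frame's x, y, z axes.
In Python, from rig import telemetry, get_image, camera_params, close_job, env gives the robot as it stands.
- The arm moves only by the tool apply_moves, never from a script. Its argument "motion" is a list of rows, each an object of numbers: "tx", "ty", "tz": the shift along the tool's x, y, z in cm; "turn": the turn about the tool's z in degrees; "jaw": the gripper's target within -1 to 1 (fully open at 1, half-way at 0, shut at -1). In form: [{"tx": .., "ty": .., "tz": .., "turn": .., "jaw": ..}, ...]. A call has 1 to 5 rows; each row is the pose to reach, as a shift and turn from the pose measured when the call began, along the tool's axes at that moment; what a row does not reach only later rows make up. A row lasts 1/12 s, in which the tool goes at most 41.7 mm and 7.16 degrees, less where a joint would pass 70% of its speed; a pose out of reach is approached as far as the arm can. A call with a gripper value outside its range is refused whole. The fingers move at their own pace and stop on an object; "squeeze" is the grip in N (left out, the last holds). Time passes only in rows, so rows that repeat a pose let the fingers close. It gives the time, the measured TCP pose, the force and the opening at its end, in the units of the state.
- telemetry.observe(): the state, without advancing time (a new reading comes with each control period).
- get_image(name): name is "scene" or "top" or "wrist"; returns (picture, depth): 400x640x3 uint8, red, green, blue; 400x640 float32, m along the optical axis (not along the pixel's ray), 0 where there is no reading.
- camera_params(name): a dict with "fx", "fy", "cx", "cy" (pixels), "rvec" (rotation vector, rad) and "tvec" (3), from world to camera coordinates, as OpenCV has them. Camera axes: x right, y down, z forward; pixel columns grow to the right and rows downward; lengths in m; the calibration is good to about 2 mm. A picture is of the moment at which its call begins: read the wrist's pose just before it. camera_params takes no time and is no camera call; for the wrist camera it gives the pose at the moment of the call.
- close_job(): hands the job in, once; it reports no verdict.
The state is a dict: "time_s": time; "q": joint angles; "qvel": joint speeds; "joint_efforts": joint torques, N m; "position": TCP position; "tool_rot": TCP orientation; "ft_force": force on the tool from outside, world axes, zero at the start; "wrist_torque": the same for the moment, N m; "grip_width": finger opening in m.
Only numpy, scipy, OpenCV 4.12 (cv2) and the standard library are available. Lean on these libraries where they do the work, as an engineer would, in place of code of your own. Each camera call takes 0.05 s, during which the arm holds its last target. There are 200 camera calls.

### The job

The telescopic drying rail lies in its cradle on the worktop, pulled out and unlocked. Push its rubber foot in, firmly but gently, until you feel the rod bear on the stop inside the outer tube, then swing the cam lever over its dead centre and right down flat along the tube, so that the rail is locked fully collapsed. Use moderate force, leave the other things where they are, and let go at the end.

Things in the scene. Friction and masses are not known exactly. Their poses are not given: they have to be found in the camera images.
- rail: fixed part: white outer tube, 31 mm thick, 385 mm long, level in a cradle on a base plate 100 x 400 x 12 mm, with a grey clamp head at its mouth (75 mm long, 45 mm wide). Origin on the worktop right under the mouth; z up; the tube runs from the mouth to -y of this frame, the rod sticks out to +y. The tube's axis is 80 mm above the worktop
- mouth (a point): centre of the outer face of the grey square ring (42 x 42 mm) at the mouth of the outer tube, on the tube's axis
- end_cap: grey round cap on the closed far end of the outer tube, 385 mm behind the mouth, origin on the tube's axis. It carries the stop inside the tube, which cannot be seen and is set differently each time: with the rod home on it, the foot's shoulder is still 10 to 40 mm out of the mouth
- pin (a joint): light spring pin on the face of the hidden stop (m): 0 untouched; the rod's inner end meets it 10 mm before the stop and pushes it in, with under 1 N, to 0.010 when the rod is home. It does not tell where the stop is until the rod is on it
- rod: loose inner rod (0.2 to 0.4 kg): steel, 20 mm thick, in the outer tube with 1 mm of play; on its outer end a round black rubber foot, 32 mm in diameter, 70 mm long. Origin: centre of the foot's inner face (the shoulder), on the axis; y along the rod, outwards. Starts with the shoulder 70 to 110 mm out of the mouth; slides with 1 to 4 N while unlocked, up to a hard stop found by feel
- foot_end (a point): centre of the outer end face of the rubber foot, 70 mm outwards from the shoulder: the face to push on
- lever_pivot (a point): centre of the cam lever's hinge pin on the clamp head, 45 mm behind the mouth and 106 mm above the worktop (it rises up to 7 mm on its spring as the lever closes). The pin lies along the rail's x axis
- lever_tip (a point): middle of the free end of the cam lever, a flat bar 22 mm wide (26 mm at its last 26 mm), 8 mm thick, that reaches 87 mm from the pin; the pin lies in the bar's mid-plane
- lever (a joint): cam lever angle (rad). 0: open, standing up, leaning 19 degrees towards the foot (rail +y); grows as it swings over to rail -y: 0.33 upright, 1.9 closed, level along the top of the tube (hard stop). From about 0.5 its spring grips the rod and it resists with up to about 10 N at its end; dead centre at 1.45, beyond it the spring pulls it closed. Starts at 0 to 0.25
- bottle: white detergent bottle, 68 mm in diameter, 190 mm high, origin under its base; bystander
- basket: grey open plastic basket 90 x 130 x 70 mm, origin under its base; bystander
- jar: glass jar with a metal cap, 72 mm in diameter, 100 mm high, origin under its base; bystander

How it is judged (in metres and radians):
On the way, in this order (a step that is already met when the one before it is completed fails the run):
1. with the lever still open, the rod is pushed home on the hidden stop (pin in by more than 8 mm of its 10) and bears on it with more than 4 N for 0.2 s (value of joint pin above 0.008 m and contact force between rod and end_cap above 4 N and value of joint lever below 0.5 rad), for 0.2 s.
2. the lever is over centre and closed (value of joint lever above 1.82 rad), for 0.2 s.
At the end, for the whole second after the job is handed in: The rod is within 2.5 mm of the stop (pin in by more than 7.5 mm of its 10), the lever is closed (above 1.82 rad, within about 4 degrees of level), and all is at rest (value of joint pin above 0.0075 m and value of joint lever above 1.82 rad and linear speed of rod below 0.01 m/s); the robot touches nothing.
It fails at once if the rod is rammed against the stop with more than 25 N (contact force between rod and end_cap above 25 N).
It fails at once if the lever is pushed with more than 25 N (contact force between any of the fingers, the arm and lever above 25 N).
It fails at once if a bystander is moved by more than 20 mm (distance of any of bottle, basket, jar from where it was at the start of the episode above 0.02 m).
It also fails if it takes over 59 s, if anything falls off the work surface, if the arm or the gripper's body presses on something with over 40 N, if the wrist force passes 120 N, or if a joint passes its speed limit or range.

## Working session

There is one attempt and no reset: what is moved stays moved. The work goes in short steps, Python scripts to look and compute and a tool call to move; the robot and the scene stay as the last step left them, time stands still between calls to the robot, and variables do not carry over. Pictures are saved under pics/ and viewed, about 8 in all and at most 12, crops included, and the job is handed in when it is done.

Besides the shell and the picture viewer there is one more tool, called after "Request:" in YAML: its name, and indented under it one key for each argument. apply_moves: Moves the arm, as the interface text tells. Its arguments: {"type":"object","properties":{"motion":{"type":"array"},"squeeze":{"type":"number"}},"required":["motion"]}

```bash
mkdir -p pics; cat > h.py <<'E'
import numpy as np, cv2
from rig import telemetry, get_image, camera_params, env
def cam(n):
    c=camera_params(n); R=cv2.Rodrigues(np.array(c["rvec"],float))[0]; return c,R,np.array(c["tvec"],float).ravel()
def pts(n,d):
    c,R,t=cam(n); v,u=np.mgrid[:d.shape[0],:d.shape[1]]
    P=np.dstack([(u-c["cx"])/c["fx"]*d,(v-c["cy"])/c["fy"]*d,d])
    W=(P-t)@R; W[d<=0]=np.nan; return W
def grab(n,f):
    im,d=get_image(n); cv2.imwrite(f"pics/{f}.png",im[:,:,::-1]); np.savez(f"pics/{f}.npz",im=im,d=d,W=pts(n,d)); return im,d
E
python3 - <<'E'
from h import *
np.set_printoptions(precision=4,suppress=True)
a,_=grab("scene","s0"); b,_=grab("top","t0")
cv2.imwrite("pics/both.png",cv2.resize(np.vstack([a,b])[:,:,::-1],(640,800))[:, :])
s=telemetry.observe(); print(s)
for n in("scene","top"): print(n,camera_params(n), -cam(n)[1].T@cam(n)[2])
E
```

```text
{'time_s': 0.1, 'q': array([ 53.67  ,  21.8357,  74.38  ,  -0.0024,  83.8588, -12.3367]), 'qvel': array([ 0.0275, -0.187 , -0.0555,  0.1014,  0.0967,  0.0313]), 'joint_efforts': array([  0.0037, -44.922 , -23.1659,  -0.0002,   0.0036,   0.    ]), 'position': array([0.2235, 0.5023, 0.2478]), 'tool_rot': array([[-0.9136,  0.4066, -0.0007],
       [ 0.4066,  0.9136, -0.0011],
       [ 0.0002, -0.0013, -1.    ]]), 'ft_force': array([ 0.4915, -0.2057,  0.1195]), 'wrist_torque': array([-0.0509,  0.0047,  0.0134]), 'grip_width': 0.08507667536041924}
scene {'fx': 399.1080635030434, 'fy': 399.1080635030434, 'cx': 317.9769471531528, 'cy': 197.04978008240457, 'rvec': array([ 1.7016,  1.8041, -0.7538]), 'tvec': array([ 0.1187, -0.2746,  1.325 ])} [ 1.1476 -0.0637  0.724 ]
top {'fx': 498.51645922430464, 'fy': 498.51645922430464, 'cx': 318.15445807202417, 'cy': 202.0709619393807, 'rvec': array([ 2.2139, -2.1653,  0.0613]), 'tvec': array([-0.1104,  0.5095,  1.4058])} [ 0.4277 -0.1048  1.4333]
```

View pics/s0.png

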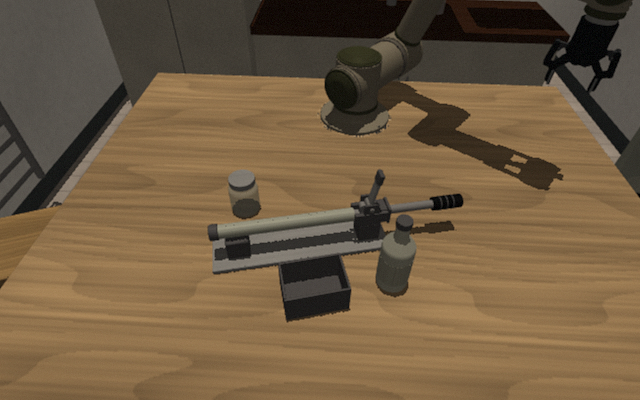

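View pics/t0.png

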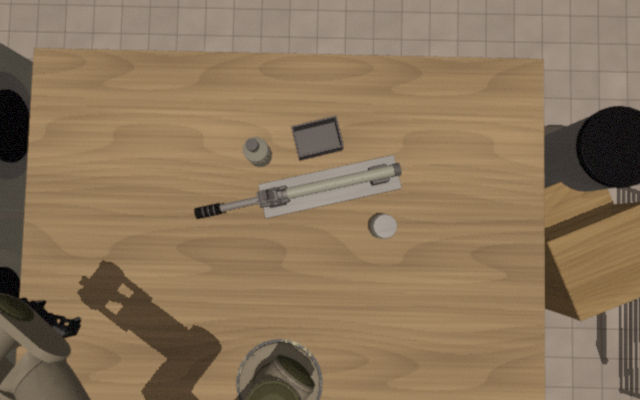

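The scene view shows the rail with its foot to the right at (450,201), the lever standing at (378,180), the bottle at (395,265), the basket at (315,285) and the jar at (243,195). In the top view the foot is at (208,211), the end cap at (397,170) and the clamp head at (272,197). Next I'll measure the axis and the lever.

```bash
cat > meas.py <<'E'
from h import *
import sys
np.set_printoptions(precision=4,suppress=True)
def load(f): z=np.load(f"pics/{f}.npz"); return z["im"],z["d"],z["W"]
def axis(f="t0"):
    im,d,W=load(f); v,u=np.mgrid[:400,:640]
    m=(u>185)&(u<410)&(v>150)&(v<225)&(W[...,2]>.06)&(W[...,2]<.13)
    return im,W,m
if __name__=="__main__":
    for f in("t0","s0"):
        im,d,W=load(f); g=im.astype(int).sum(2)
        ok=np.isfinite(W[...,2])&(W[...,2]>.065)&(W[...,2]<.25)&(W[...,0]>.25)&(W[...,0]<.6)&(W[...,1]>-.35)&(W[...,1]<.3)
        n,lab,st,ce=cv2.connectedComponentsWithStats(ok.astype(np.uint8))
        for i in range(1,n):
            if st[i,4]>60:
                P=W[lab==i]; print(f,i,st[i],P.min(0),P.max(0),np.median(P,0))
    im,d,W=load("t0")
    tube=(W[...,2]>.085)&(W[...,2]<.1)&(W[...,1]<-.0)&(W[...,1]>-.2)&(W[...,0]>.38)&(W[...,0]<.52)&(im.min(2)>80)
    P=W[tube]; print(len(P),P[:,2].max(),np.median(P[:,2]))
    l=cv2.fitLine(P[:,:2].astype(np.float32),cv2.DIST_HUBER,0,.01,.01).ravel(); 
    y=l[:2]*np.sign(l[1]); c=l[2:]; print("axis",y,c,np.degrees(np.arctan2(-y[0],y[1])))
    x=np.array([y[1],-y[0]])
    np.savez("ax.npz",x=x,y=y,c=c)
    for f in("t0","s0"):
        im,d,W=load(f)
        a=(W[...,:2]-c)@y; b=(W[...,:2]-c)@x
        m=(abs(b)<.03)&(W[...,2]>.055)&(W[...,2]<.3)&(a<.5)&(a>-.4)
        A,B,Z,G=a[m],b[m],W[...,2][m],im.max(2)[m]
        for s in np.arange(-.26,.42,.01):
            k=(A>=s)&(A<s+.01)
            if k.any(): print(f,round(s,3),k.sum(),"b",np.round([B[k].min(),B[k].max()],3),"z",np.round([Z[k].min(),np.median(Z[k]),Z[k].max()],3),"g",int(np.median(G[k])))
E
python3 meas.py
```

```text
t0 1 [ 194  170  208   50 2354] [ 0.4546 -0.3219  0.0651] [0.599  0.2354 0.1974] [ 0.5351 -0.0309  0.0926]
t0 2 [371 214  26  26 532] [ 0.4115 -0.3092  0.0652] [ 0.4802 -0.2446  0.1077] [ 0.4462 -0.2761  0.0986]
s0 1 [227 170  30  29 683] [ 0.4185 -0.3117  0.0654] [ 0.4874 -0.2445  0.101 ] [ 0.4641 -0.2752  0.0963]
s0 2 [ 211  170  252   65 3608] [ 0.4631 -0.3126  0.065 ] [0.6    0.2367 0.1933] [ 0.5437 -0.0001  0.0906]
35 0.09829904740882002 0.0924668670637557
axis [-0.3297  0.9441] [ 0.5152 -0.0171] 19.249819
t0 -0.26 58 b [-0.03   0.015] z [0.058 0.09  0.101] g 137
t0 -0.25 59 b [-0.03   0.016] z [0.057 0.089 0.099] g 131
t0 -0.24 50 b [-0.03   0.014] z [0.056 0.092 0.101] g 143
t0 -0.23 42 b [-0.023  0.008] z [0.082 0.093 0.1  ] g 148
t0 -0.22 41 b [-0.022  0.008] z [0.076 0.093 0.101] g 148
t0 -0.21 42 b [-0.02   0.009] z [0.076 0.092 0.101] g 148
t0 -0.2 41 b [-0.02  0.01] z [0.081 0.093 0.102] g 151
t0 -0.19 45 b [-0.019  0.012] z [0.08  0.093 0.098] g 148
t0 -0.18 42 b [-0.018  0.013] z [0.08  0.092 0.104] g 149
t0 -0.17 40 b [-0.018  0.012] z [0.081 0.092 0.101] g 148
t0 -0.
[... 4374 characters left out ...]
9] g 115
s0 0.1 11 b [0.022 0.029] z [0.085 0.087 0.091] g 116
s0 0.11 11 b [0.022 0.03 ] z [0.085 0.088 0.09 ] g 115
s0 0.12 10 b [0.021 0.03 ] z [0.084 0.088 0.089] g 115
s0 0.13 6 b [0.024 0.029] z [0.086 0.087 0.089] g 114
s0 0.14 5 b [0.027 0.03 ] z [0.086 0.087 0.088] g 116
s0 0.15 3 b [0.025 0.03 ] z [0.085 0.087 0.087] g 114
s0 0.16 4 b [0.028 0.029] z [0.085 0.087 0.087] g 114
s0 0.17 2 b [0.029 0.03 ] z [0.086 0.087 0.087] g 112
s0 0.18 8 b [0.021 0.029] z [0.081 0.088 0.092] g 38
s0 0.19 5 b [0.024 0.03 ] z [0.089 0.092 0.093] g 17
s0 0.2 4 b [0.026 0.03 ] z [0.09  0.09  0.093] g 44
s0 0.21 1 b [0.029 0.029] z [0.09 0.09 0.09] g 13
s0 0.22 1 b [0.029 0.029] z [0.09 0.09 0.09] g 39
```

```bash
cat > fit.py <<'E'
from meas import *
im,d,W=load("t0")
y=np.array([-.19,.98]);y/=np.linalg.norm(y); c=np.array([.525,-.07])
for it in range(6):
    x=np.array([y[1],-y[0]]); a=(W[...,:2]-c)@y; b=(W[...,:2]-c)@x
    m=(abs(b)<.021)&(W[...,2]>.076)&(W[...,2]<.105)&(a<.035)&(a>-.2)
    M=[]
    for s in np.arange(-.2,.035,.005):
        k=m&(a>=s)&(a<s+.005); P=W[k][:,:2]
        if len(P)>5: M.append(c+y*(s+.0025)+x*(b[k].min()+b[k].max())/2)
    l=cv2.fitLine(np.array(M,np.float32),cv2.DIST_HUBER,0,.001,.001).ravel()
    y=l[:2]*np.sign(l[1]); c=l[2:].astype(float)
x=np.array([y[1],-y[0]]); print("y",y,"c",c,"yaw",np.degrees(np.arctan2(-y[0],y[1])))
np.savez("ax.npz",x=x,y=y,c=c)
for f in("t0","s0"):
    im,d,W=load(f); a=(W[...,:2]-c)@y; b=(W[...,:2]-c)@x
    m=(abs(b)<.03)&(W[...,2]>.06)&(W[...,2]<.3)&(a<.5)&(a>-.4)
    A,B,Z,G=a[m],b[m],W[...,2][m],im.max(2)[m]
    print(f,"a range",A.min(),A.max())
    for s in list(np.arange(-.28,-.25,.005))+list(np.arange(.02,.15,.005))+list(np.arange(.15,.33,.01)):
        k=(A>=s)&(A<s+.005)
        if k.any(): print(f,round(s,3),k.sum(),"b",np.round([B[k].min(),B[k].max()],3),"z",np.round([Z[k].min(),np.median(Z[k]),Z[k].max()],3),"g",int(np.median(G[k])))
    k=Z>.13; P=np.c_[A[k],B[k],Z[k]]; print("lever",P.min(0),P.max(0)); 
    q=cv2.fitLine(P[:,[0,2]].astype(np.float32),cv2.DIST_HUBER,0,.001,.001).ravel(); print(q, "bmean",P[:,1].mean(), "lean deg to +y",np.degrees(np.arctan2(q[0],q[1])))
E
python3 fit.py
```

```text
y [-0.2384  0.9712] c [ 0.5946 -0.2852] yaw 13.793455
t0 a range -0.03595784348574033 0.4999237362550086
t0 0.02 32 b [-0.022  0.024] z [0.06 0.09 0.1 ] g 134
t0 0.025 31 b [-0.024  0.022] z [0.062 0.089 0.101] g 130
t0 0.03 33 b [-0.025  0.023] z [0.061 0.089 0.099] g 131
t0 0.035 30 b [-0.021  0.025] z [0.061 0.091 0.096] g 133
t0 0.04 26 b [-0.023  0.022] z [0.061 0.09  0.101] g 142
t0 0.045 22 b [-0.013  0.015] z [0.084 0.094 0.098] g 151
t0 0.05 23 b [-0.015  0.014] z [0.082 0.092 0.1  ] g 147
t0 0.055 19 b [-0.014  0.015] z [0.087 0.093 0.099] g 142
t0 0.06 23 b [-0.014  0.016] z [0.076 0.092 0.101] g 149
t0 0.065 19 b [-0.014  0.014] z [0.082 0.093 0.099] g 150
t0 0.07 20 b [-0.013  0.015] z [0.083 0.091 0.101] g 148
t0 0.075 21 b [-0.015  0.013] z [0.076 0.092 0.099] g 147
t0 0.08 22 b [-0.014  0.015] z [0.086 0.092 0.102] g 151
t0 0.085 21 b [-0.015  0.015] z [0.081 0.094 0.097] g 146
t0 0.09 20 b [-0.014  0.013] z [0.084 0.093 0.098] g 149
t0 0.095 21 b [-0.013  0.016] z [0.08  0.092 0.097] g 149
t0 0.1 21 b [-0.015  0.014] z [0.08  0.092 0.104] g 147
t0 0.105 22 b [-0.014 
[... 3652 characters left out ...]
0 0.23 30 b [-0.005  0.021] z [0.073 0.09  0.095] g 125
s0 0.24 33 b [-0.001  0.02 ] z [0.069 0.09  0.095] g 127
s0 0.25 29 b [-0.003  0.02 ] z [0.072 0.089 0.096] g 125
s0 0.26 33 b [-0.001  0.021] z [0.069 0.088 0.096] g 110
s0 0.27 29 b [-0.006  0.02 ] z [0.07  0.09  0.095] g 125
s0 0.28 53 b [-0.015  0.029] z [0.065 0.088 0.095] g 55
s0 0.29 70 b [-0.017  0.029] z [0.06  0.089 0.11 ] g 46
s0 0.3 78 b [-0.013  0.029] z [0.061 0.103 0.119] g 29
s0 0.31 101 b [-0.015  0.028] z [0.06  0.115 0.135] g 59
s0 0.32 148 b [-0.008  0.03 ] z [0.061 0.162 0.192] g 37
lever [ 0.3136 -0.0076  0.1303] [0.3349 0.0192 0.1933]
[0.1914 0.9815 0.3213 0.1635] bmean 0.00838998805147704 lean deg to +y 11.034891
```

```bash
python3 - <<'E'
from meas import *
A=np.load("ax.npz");x,y,c=A["x"],A["y"],A["c"]
for f in("t0","s0"):
    im,d,W=load(f); a=(W[...,:2]-c)@y; b=(W[...,:2]-c)@x
    for s in np.arange(.34,.56,.006):
        k=(abs(b)<.03)&(W[...,2]>.06)&(W[...,2]<.3)&(a>=s)&(a<s+.006)
        if k.any(): print(f,round(s,3),k.sum(),"b",np.round([b[k].min(),b[k].max()],3),"z",np.round([np.median(W[k][:,2]),W[k][:,2].max()],3),"g",int(np.median(im.max(2)[k])))
    L=(abs(b)<.03)&(W[...,2]>.13)&(a>.25)&(a<.4);k=L
    print(f,"lever top",[(round(float(z),3),np.round([a[k&(abs(W[...,2]-z)<.005)].min(),a[k&(abs(W[...,2]-z)<.005)].max()],3)) for z in(.14,.15,.16,.17,.18,.19) if (k&(abs(W[...,2]-z)<.005)).any()])
E
```

```text
t0 0.34 28 b [-0.021  0.022] z [0.097 0.101] g 105
t0 0.346 35 b [-0.021  0.023] z [0.096 0.102] g 103
t0 0.352 39 b [-0.02   0.021] z [0.101 0.106] g 102
t0 0.358 16 b [-0.017  0.021] z [0.09  0.101] g 117
t0 0.364 16 b [-0.008  0.011] z [0.088 0.092] g 127
t0 0.37 15 b [-0.007  0.01 ] z [0.088 0.093] g 129
t0 0.376 17 b [-0.009  0.01 ] z [0.087 0.097] g 125
t0 0.382 15 b [-0.008  0.01 ] z [0.088 0.092] g 127
t0 0.388 17 b [-0.009  0.01 ] z [0.089 0.092] g 126
t0 0.394 15 b [-0.008  0.01 ] z [0.087 0.094] g 128
t0 0.4 18 b [-0.009  0.011] z [0.089 0.092] g 125
t0 0.406 16 b [-0.008  0.009] z [0.088 0.093] g 128
t0 0.412 16 b [-0.009  0.011] z [0.088 0.094] g 123
t0 0.418 16 b [-0.008  0.009] z [0.088 0.094] g 129
t0 0.424 18 b [-0.009  0.011] z [0.088 0.095] g 125
t0 0.43 16 b [-0.008  0.009] z [0.088 0.092] g 127
t0 0.436 17 b [-0.009  0.011] z [0.088 0.094] g 126
t0 0.442 14 b [-0.008  0.009] z [0.088 0.092] g 130
t0 0.448 15 b [-0.007  0.01 ] z [0.088 0.094] g 124
t0 0.454 16 b [-0.008  0.011] z [0.086 0.09 ] g 116
t0 0.46 29 b [-0.015  0.016] z [0.087 0.099] g 79
t0 0.466 26 b [
[... 1956 characters left out ...]
78 37 b [-0.008  0.021] z [0.089 0.096] g 34
s0 0.484 40 b [-0.007  0.021] z [0.09  0.095] g 12
s0 0.49 35 b [-0.005  0.021] z [0.088 0.095] g 15
s0 0.496 30 b [-0.001  0.021] z [0.089 0.095] g 36
s0 0.502 41 b [-0.006  0.022] z [0.089 0.096] g 11
s0 0.508 28 b [-0.004  0.023] z [0.09  0.095] g 37
s0 0.514 35 b [-0.002  0.022] z [0.09  0.096] g 13
s0 0.52 37 b [-0.005  0.021] z [0.09  0.095] g 12
s0 0.526 29 b [-0.006  0.023] z [0.089 0.096] g 12
s0 0.532 7 b [-0.002  0.018] z [0.089 0.093] g 16
s0 lever top [(0.14, array([0.315, 0.323])), (0.15, array([0.317, 0.326])), (0.16, array([0.318, 0.327])), (0.17, array([0.32 , 0.329])), (0.18, array([0.321, 0.332])), (0.19, array([0.323, 0.335]))]
```

Request:
apply_moves:
  motion:
    - {"tx": -6,"ty": -2,"turn": 7,"jaw": -1}
    - {"tx": -10,"ty": -3.3,"turn": 14,"jaw": -1}
    - {"tx": -14,"ty": -4.6,"turn": 21,"jaw": -1}
    - {"tx": -18,"ty": -5.9,"turn": 28,"jaw": -1}
    - {"tx": -22,"ty": -7.2,"turn": 35,"jaw": -1}
  squeeze: 40

```text
invalid input
```

```bash
cat > st.py <<'E'
from meas import *
A=np.load("ax.npz");x,y,c=A["x"],A["y"],A["c"]
def rel(a,z,b=.0025):
    s=telemetry.observe(); p=s["position"]; R=s["tool_rot"]
    T=np.r_[c+a*y+b*x,z]; d=R.T@(T-p)*100
    Rt=np.c_[np.r_[y,0],np.r_[x,0],[0,0,-1.]]; turn=np.degrees(cv2.Rodrigues(R.T@Rt)[0]).ravel()
    print("t",round(s["time_s"],2),"a,b,z",(p[:2]-c)@y,(p[:2]-c)@x,p[2],"grip",s["grip_width"]); F=s["ft_force"]
    print("F rail x,y,z",F[:2]@x,F[:2]@y,F[2]); print("go cm",d,"turn",turn)
if __name__=="__main__":
    rel(float(sys.argv[1]),float(sys.argv[2]))
E
python3 st.py .594 .248; python3 - <<'E'
from st import *
print("tip",env.tip_extent)
im,d,W=load("t0")
for n,(u,v) in dict(bottle=(257,152),basket=(317,138),jar=(382,226)).items():
    P=np.nanmedian(W[v-6:v+7,u-6:u+7].reshape(-1,3),0); print(n,P,"a,b",(P[:2]-c)@y,(P[:2]-c)@x)
E
```

```text
t 0.1 a,b,z 0.8532070496113737 -0.17267823849161903 0.24778931892540468 grip 0.08507667536041924
F rail x,y,z 0.42825503947402194 -0.3169299432460986 0.11951629975719061
go cm [-29.7265  -9.7516  -0.0156] turn [-0.0743  0.0208 52.2135]
tip 0.017
bottle [0.6298 0.0612 0.1412] a,b 0.3279860508751412 0.11670358940163703
basket [ 0.698  -0.0917  0.0049] a,b 0.1632674008699519 0.14655598771874379
jar [ 0.4465 -0.2714  0.0999] a,b 0.048723328929464425 -0.1405662041520311
```

Request:
apply_moves:
  motion:
    - {"tx": -6,"ty": -2,"tz": 0,"turn": 7,"jaw": -1}
    - {"tx": -10,"ty": -3.3,"tz": 0,"turn": 14,"jaw": -1}
    - {"tx": -14,"ty": -4.6,"tz": 0,"turn": 21,"jaw": -1}
    - {"tx": -18,"ty": -5.9,"tz": 0,"turn": 28,"jaw": -1}
    - {"tx": -22,"ty": -7.2,"tz": 0,"turn": 35,"jaw": -1}
  squeeze: 40

```text
time_s: 0.52
position: [0.379, 0.361, 0.2476]
tool_rot: [[-0.51, 0.86, -0.001], [0.86, 0.51, -0.001], [-0.0, -0.002, -1.0]]
ft_force: [0.6, 0.2, 0.2]
grip_width: 0.0254
```

```bash
python3 st.py .594 .248
```

```text
t 0.52 a,b,z 0.6789411344460023 -0.05539493949459277 0.24760857353154858 grip 0.025444053491127442
F rail x,y,z 0.590618205933921 0.09346978270569836 0.1545654279531309
go cm [-9.8096  3.0723 -0.0398] turn [-0.0952  0.0423 16.8874]
```

Request:
apply_moves:
  motion:
    - {"tx": -4,"ty": 1.2,"tz": 0,"turn": 6,"jaw": -1}
    - {"tx": -7,"ty": 2.2,"tz": 0,"turn": 12,"jaw": -1}
    - {"tx": -9.8,"ty": 3.1,"tz": 0,"turn": 16.9,"jaw": -1}
    - {"tx": -9.8,"ty": 3.1,"tz": 4,"turn": 16.9,"jaw": -1}
    - {"tx": -9.8,"ty": 3.1,"tz": 8,"turn": 16.9,"jaw": -1}

```text
time_s: 0.93
position: [0.4575, 0.2913, 0.1677]
tool_rot: [[-0.235, 0.972, 0.003], [0.972, 0.235, 0.0], [-0.0, 0.003, -1.0]]
ft_force: [0.2, 0.0, -0.9]
grip_width: 0.0
```

```bash
python3 st.py .594 .075
```

```text
t 0.93 a,b,z 0.5925689729203945 0.004265742776377908 0.16769892484574678 grip 8.74988526891942e-06
F rail x,y,z 0.15852259253394718 -0.03677251443292883 -0.9334851006197085
go cm [ 0.147  -0.2067  9.2692] turn [ 0.1827  0.0283 -0.2059]
```

Request:
apply_moves:
  motion:
    - {"tx": 0.1,"ty": -0.2,"tz": 4,"turn": 0,"jaw": -1}
    - {"tx": 0.1,"ty": -0.2,"tz": 7.5,"turn": 0,"jaw": -1}
    - {"tx": 0.1,"ty": -0.2,"tz": 9.2,"turn": 0,"jaw": -1}
    - {"tx": 0.1,"ty": -0.2,"tz": 9.2,"turn": 0,"jaw": -1}

```text
time_s: 1.27
position: [0.4537, 0.291, 0.0718]
tool_rot: [[-0.235, 0.972, -0.004], [0.972, 0.235, -0.003], [-0.001, -0.005, -1.0]]
ft_force: [-0.6, -0.2, -0.2]
grip_width: 0.0001
```

```bash
python3 st.py .548 .075; python3 -c "
from h import *
grab('scene','s1')"
```

```text
t 1.27 a,b,z 0.5931821614479575 0.00047544087093133436 0.0718095453678191 grip 7.95721364414779e-05
F rail x,y,z -0.6231451895333029 -0.05489188236347472 -0.22183610904271692
go cm [-4.5179  0.218  -0.3138] turn [-0.2831  0.0796 -0.2171]
```

View pics/s1.png

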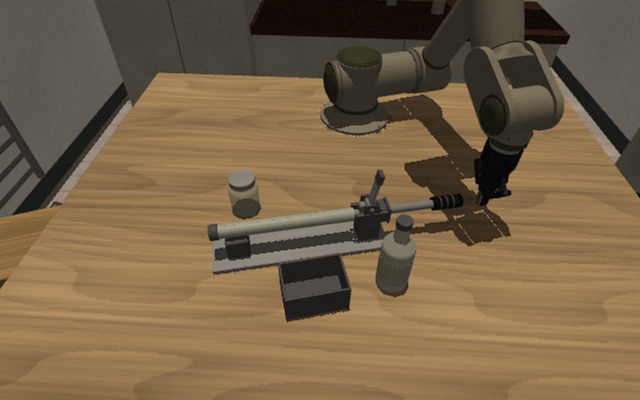

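The shut fingers (485,200) stand in line with the foot end (460,200). Nothing has moved yet, so I'll approach slowly.

Request:
apply_moves:
  motion:
    - {"tx": -1.2,"ty": 0.1,"tz": -0.3,"turn": 0,"jaw": -1}
    - {"tx": -2.4,"ty": 0.2,"tz": -0.3,"turn": 0,"jaw": -1}
    - {"tx": -3.4,"ty": 0.2,"tz": -0.3,"turn": 0,"jaw": -1}
    - {"tx": -4.2,"ty": 0.2,"tz": -0.3,"turn": 0,"jaw": -1}
    - {"tx": -4.6,"ty": 0.2,"tz": -0.3,"turn": 0,"jaw": -1}

```text
time_s: 1.73
position: [0.4683, 0.2458, 0.0781]
tool_rot: [[-0.233, 0.972, 0.001], [0.972, 0.233, -0.001], [-0.001, 0.001, -1.0]]
ft_force: [0.1, -0.8, -0.2]
grip_width: -0.0001
```

```bash
python3 st.py .50 .075
```

```text
t 1.73 a,b,z 0.5457953817905145 0.00393823316747209 0.0781319888730474 grip -9.179403234574426e-05
F rail x,y,z -0.1253328920946402 -0.8100726237126762 -0.16811044852443366
go cm [-4.5799 -0.1201  0.3178] turn [ 0.0304  0.0578 -0.2994]
```

Request:
apply_moves:
  motion:
    - {"tx": -0.6,"ty": -0.1,"tz": 0.3,"turn": 0,"jaw": -1}
    - {"tx": -1.2,"ty": -0.1,"tz": 0.3,"turn": 0,"jaw": -1}
    - {"tx": -1.8,"ty": -0.1,"tz": 0.3,"turn": 0,"jaw": -1}
    - {"tx": -2.4,"ty": -0.1,"tz": 0.3,"turn": 0,"jaw": -1}
    - {"tx": -3,"ty": -0.1,"tz": 0.3,"turn": 0,"jaw": -1}

```text
time_s: 2.15
position: [0.4746, 0.2184, 0.0765]
tool_rot: [[-0.233, 0.972, 0.003], [0.972, 0.233, 0.004], [0.003, 0.004, -1.0]]
ft_force: [-3.8, 16.6, 11.5]
grip_width: -0.0003
```

```bash
python3 st.py .48 .075
```

```text
t 2.15 a,b,z 0.5176478973010652 0.0034835871136740765 0.07645248219179406 grip -0.00026888360877185295
F rail x,y,z 0.21860820110384405 17.009541156075915 11.509085982303949
go cm [-3.7657 -0.0792  0.1328] turn [ 0.2402 -0.1832 -0.2998]
```

Request:
apply_moves:
  motion:
    - {"tx": 0.3,"ty": 0,"tz": -0.15,"turn": 0,"jaw": -1}
    - {"tx": 0.3,"ty": 0,"tz": -0.15,"turn": 0,"jaw": -1}

```text
time_s: 2.32
position: [0.4739, 0.2214, 0.0784]
tool_rot: [[-0.234, 0.972, 0.004], [0.972, 0.233, 0.004], [0.003, 0.005, -1.0]]
ft_force: [0.2, -0.8, -0.6]
grip_width: 0.0001
```

```bash
python3 st.py .48 .075;  python3 -c "
from h import *
im,_=grab('scene','s2'); c=im[140:300,300:560]; cv2.imwrite('pics/s2c.png',cv2.resize(c,None,fx=3,fy=3,interpolation=2)[:,:,::-1])"
```

```text
t 2.32 a,b,z 0.5207844980195422 0.003580303100200547 0.07843369412980687 grip 0.00014409842972146113
F rail x,y,z 0.01912887321546198 -0.7828801840119117 -0.5937109455669808
go cm [-4.0801 -0.0891  0.3295] turn [ 0.2975 -0.1878 -0.2898]
```

View pics/s2c.png

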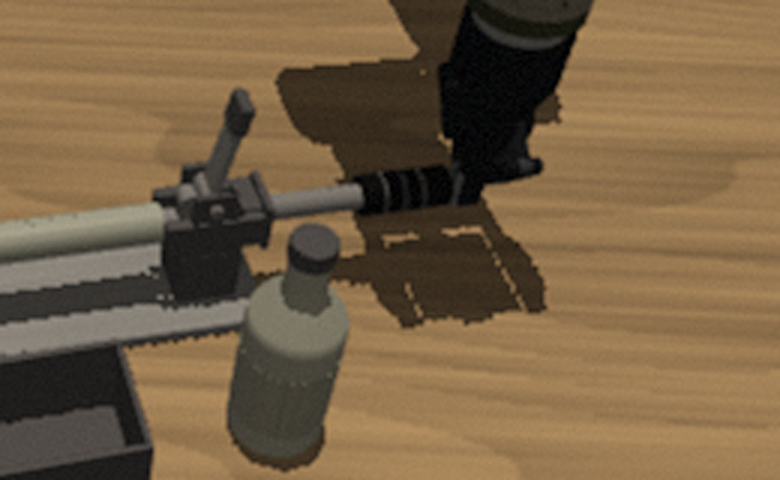

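The fingers bear on the foot's end. The rod is about 25 mm further in and far from home, so the force came from my downward drag on the rubber. From here I'll push with no vertical component.

Request:
apply_moves:
  motion:
    - {"tx": -0.5,"ty": 0,"tz": 0,"turn": 0,"jaw": -1}
    - {"tx": -0.8,"ty": 0,"tz": 0,"turn": 0,"jaw": -1}
    - {"tx": -1.1,"ty": 0,"tz": 0,"turn": 0,"jaw": -1}

```text
time_s: 2.62
position: [0.4764, 0.2101, 0.0779]
tool_rot: [[-0.233, 0.972, 0.003], [0.972, 0.233, 0.004], [0.003, 0.004, -1.0]]
ft_force: [-0.8, 1.9, 1.3]
grip_width: -0.0001
```

```bash
python3 st.py .48 .078
```

```text
t 2.62 a,b,z 0.5092254614686191 0.003252999866989274 0.0778852326565287 grip -7.036440675349716e-05
F rail x,y,z -0.30685709104694553 2.064023795809255 1.2851706631387236
go cm [-2.9228 -0.0602 -0.0209] turn [ 0.2342 -0.1787 -0.2943]
```

Request:
apply_moves:
  motion:
    - {"tx": -0.4,"ty": 0,"tz": 0,"turn": 0,"jaw": -1}
    - {"tx": -0.8,"ty": 0,"tz": 0,"turn": 0,"jaw": -1}
    - {"tx": -1.2,"ty": 0,"tz": 0,"turn": 0,"jaw": -1}
    - {"tx": -1.6,"ty": 0,"tz": 0,"turn": 0,"jaw": -1}
    - {"tx": -2.0,"ty": 0,"tz": 0,"turn": 0,"jaw": -1}

```text
time_s: 3.03
position: [0.4812, 0.1903, 0.0778]
tool_rot: [[-0.233, 0.972, 0.003], [0.972, 0.233, 0.004], [0.003, 0.004, -1.0]]
ft_force: [-0.1, 2.3, 0.8]
grip_width: -0.0002
```

```bash
python3 st.py .48 .078
```

```text
t 3.03 a,b,z 0.4888083365247268 0.003163450548673896 0.07784304828839914 grip -0.00020368465152041415
F rail x,y,z 0.482386130444901 2.2467258895165663 0.8109779908983856
go cm [-0.8811 -0.0617 -0.0188] turn [ 0.2366 -0.1818 -0.2998]
```

Request:
apply_moves:
  motion:
    - {"tx": -0.1,"ty": 0,"tz": 0,"turn": 0,"jaw": -1}
    - {"tx": -0.2,"ty": 0,"tz": 0,"turn": 0,"jaw": -1}

```text
time_s: 3.2
position: [0.4817, 0.188, 0.0778]
tool_rot: [[-0.233, 0.972, 0.003], [0.972, 0.233, 0.004], [0.003, 0.004, -1.0]]
ft_force: [-0.5, 2.7, 0.9]
grip_width: -0.0
```

Request:
apply_moves:
  motion:
    - {"tx": -0.1,"ty": 0,"tz": 0,"turn": 0,"jaw": -1}
    - {"tx": -0.2,"ty": 0,"tz": 0,"turn": 0,"jaw": -1}

```text
time_s: 3.37
position: [0.4822, 0.1861, 0.0778]
tool_rot: [[-0.233, 0.972, 0.003], [0.972, 0.233, 0.004], [0.003, 0.004, -1.0]]
ft_force: [-0.8, 2.6, 1.0]
grip_width: 0.0002
```

Request:
apply_moves:
  motion:
    - {"tx": -0.1,"ty": 0,"tz": 0,"turn": 0,"jaw": -1}
    - {"tx": -0.2,"ty": 0,"tz": 0,"turn": 0,"jaw": -1}

```text
time_s: 3.53
position: [0.4826, 0.1841, 0.0778]
tool_rot: [[-0.233, 0.972, 0.003], [0.972, 0.233, 0.004], [0.003, 0.004, -1.0]]
ft_force: [0.1, 2.3, 1.6]
grip_width: -0.0001
```

Request:
apply_moves:
  motion:
    - {"tx": -0.1,"ty": 0,"tz": 0,"turn": 0,"jaw": -1}
    - {"tx": -0.2,"ty": 0,"tz": 0,"turn": 0,"jaw": -1}

```text
time_s: 3.7
position: [0.4831, 0.1822, 0.0778]
tool_rot: [[-0.233, 0.972, 0.003], [0.972, 0.233, 0.004], [0.003, 0.004, -1.0]]
ft_force: [-0.4, 1.9, 1.2]
grip_width: -0.0001
```

Request:
apply_moves:
  motion:
    - {"tx": -0.08,"ty": 0,"tz": 0,"turn": 0,"jaw": -1}
    - {"tx": -0.16,"ty": 0,"tz": 0,"turn": 0,"jaw": -1}

```text
time_s: 3.87
position: [0.4835, 0.1805, 0.0779]
tool_rot: [[-0.233, 0.972, 0.003], [0.972, 0.233, 0.004], [0.003, 0.004, -1.0]]
ft_force: [-0.5, 3.3, 1.1]
grip_width: 0.0003
```

Request:
apply_moves:
  motion:
    - {"tx": -0.08,"ty": 0,"tz": 0,"turn": 0,"jaw": -1}
    - {"tx": -0.16,"ty": 0,"tz": 0,"turn": 0,"jaw": -1}

```text
time_s: 4.03
position: [0.4839, 0.1789, 0.0778]
tool_rot: [[-0.233, 0.972, 0.003], [0.972, 0.233, 0.004], [0.003, 0.004, -1.0]]
ft_force: [-0.7, 3.8, 0.5]
grip_width: -0.0001
```

Request:
apply_moves:
  motion:
    - {"tx": -0.08,"ty": 0,"tz": 0,"turn": 0,"jaw": -1}
    - {"tx": -0.16,"ty": 0,"tz": 0,"turn": 0,"jaw": -1}

```text
time_s: 4.2
position: [0.4842, 0.1772, 0.0778]
tool_rot: [[-0.233, 0.972, 0.003], [0.972, 0.233, 0.004], [0.003, 0.004, -1.0]]
ft_force: [-1.0, 1.9, 1.3]
grip_width: -0.0
```

Request:
apply_moves:
  motion:
    - {"tx": -0.08,"ty": 0,"tz": 0,"turn": 0,"jaw": -1}
    - {"tx": -0.16,"ty": 0,"tz": 0,"turn": 0,"jaw": -1}

```text
time_s: 4.37
position: [0.4847, 0.1756, 0.0779]
tool_rot: [[-0.233, 0.972, 0.003], [0.972, 0.233, 0.004], [0.003, 0.004, -1.0]]
ft_force: [-0.3, 2.7, 0.4]
grip_width: -0.0003
```

Request:
apply_moves:
  motion:
    - {"tx": -0.08,"ty": 0,"tz": 0,"turn": 0,"jaw": -1}
    - {"tx": -0.16,"ty": 0,"tz": 0,"turn": 0,"jaw": -1}

```text
time_s: 4.53
position: [0.4851, 0.174, 0.0778]
tool_rot: [[-0.233, 0.972, 0.003], [0.972, 0.233, 0.004], [0.003, 0.004, -1.0]]
ft_force: [-0.5, 1.6, 0.1]
grip_width: 0.0001
```

Request:
apply_moves:
  motion:
    - {"tx": -0.08,"ty": 0,"tz": 0,"turn": 0,"jaw": -1}
    - {"tx": -0.16,"ty": 0,"tz": 0,"turn": 0,"jaw": -1}

```text
time_s: 4.7
position: [0.4855, 0.1723, 0.0779]
tool_rot: [[-0.233, 0.972, 0.003], [0.972, 0.233, 0.004], [0.003, 0.004, -1.0]]
ft_force: [-1.2, 2.7, 0.8]
grip_width: -0.0
```

Request:
apply_moves:
  motion:
    - {"tx": -0.08,"ty": 0,"tz": 0,"turn": 0,"jaw": -1}
    - {"tx": -0.16,"ty": 0,"tz": 0,"turn": 0,"jaw": -1}

```text
time_s: 4.87
position: [0.4858, 0.1707, 0.0779]
tool_rot: [[-0.233, 0.972, 0.003], [0.972, 0.233, 0.004], [0.003, 0.004, -1.0]]
ft_force: [-0.6, 3.7, 2.0]
grip_width: 0.0002
```

Request:
apply_moves:
  motion:
    - {"tx": -0.08,"ty": 0,"tz": 0,"turn": 0,"jaw": -1}
    - {"tx": -0.16,"ty": 0,"tz": 0,"turn": 0,"jaw": -1}

```text
time_s: 5.03
position: [0.4862, 0.1691, 0.0779]
tool_rot: [[-0.233, 0.972, 0.003], [0.972, 0.233, 0.004], [0.003, 0.004, -1.0]]
ft_force: [-0.8, 3.5, 1.1]
grip_width: 0.0002
```

Request:
apply_moves:
  motion:
    - {"tx": -0.08,"ty": 0,"tz": 0,"turn": 0,"jaw": -1}
    - {"tx": -0.16,"ty": 0,"tz": 0,"turn": 0,"jaw": -1}

```text
time_s: 5.2
position: [0.4866, 0.1675, 0.0779]
tool_rot: [[-0.233, 0.972, 0.003], [0.972, 0.233, 0.004], [0.003, 0.004, -1.0]]
ft_force: [-0.7, 3.0, 0.7]
grip_width: -0.0003
```

Request:
apply_moves:
  motion:
    - {"tx": -0.08,"ty": 0,"tz": 0,"turn": 0,"jaw": -1}
    - {"tx": -0.16,"ty": 0,"tz": 0,"turn": 0,"jaw": -1}

```text
time_s: 5.37
position: [0.487, 0.1659, 0.0779]
tool_rot: [[-0.233, 0.972, 0.003], [0.972, 0.233, 0.004], [0.004, 0.004, -1.0]]
ft_force: [-0.2, 3.9, 1.7]
grip_width: -0.0
```

Request:
apply_moves:
  motion:
    - {"tx": -0.08,"ty": 0,"tz": 0,"turn": 0,"jaw": -1}
    - {"tx": -0.16,"ty": 0,"tz": 0,"turn": 0,"jaw": -1}

```text
time_s: 5.53
position: [0.4874, 0.1643, 0.0779]
tool_rot: [[-0.233, 0.972, 0.003], [0.972, 0.233, 0.004], [0.004, 0.004, -1.0]]
ft_force: [-0.4, 3.8, 1.5]
grip_width: 0.0002
```

Request:
apply_moves:
  motion:
    - {"tx": -0.08,"ty": 0,"tz": 0,"turn": 0,"jaw": -1}
    - {"tx": -0.16,"ty": 0,"tz": 0,"turn": 0,"jaw": -1}

```text
time_s: 5.7
position: [0.4873, 0.164, 0.0779]
tool_rot: [[-0.233, 0.973, 0.003], [0.973, 0.233, 0.007], [0.007, 0.004, -1.0]]
ft_force: [-3.3, 18.3, 3.0]
grip_width: -0.0002
```

The wrist force jumped to 18.6 N and travel stopped, so this is the stop. Now I'll hold moderate pressure on it.

Request:
apply_moves:
  motion:
    - {"tx": -0.1,"ty": 0,"tz": 0,"turn": 0,"jaw": -1}
    - {"tx": -0.1,"ty": 0,"tz": 0,"turn": 0,"jaw": -1}
    - {"tx": -0.1,"ty": 0,"tz": 0,"turn": 0,"jaw": -1}
    - {"tx": -0.1,"ty": 0,"tz": 0,"turn": 0,"jaw": -1}
    - {"tx": -0.1,"ty": 0,"tz": 0,"turn": 0,"jaw": -1}

```text
time_s: 6.12
position: [0.4873, 0.1641, 0.0779]
tool_rot: [[-0.233, 0.973, 0.002], [0.973, 0.233, 0.009], [0.009, 0.005, -1.0]]
ft_force: [-2.5, 11.0, 1.4]
grip_width: -0.0001
```

```bash
python3 st.py .48 .078; python3 -c "
from h import *
im,_=grab('scene','s3'); c=im[140:300,300:560]; cv2.imwrite('pics/s3c.png',cv2.resize(c,None,fx=3,fy=3,interpolation=2)[:,:,::-1])"
```

```text
t 6.12 a,b,z 0.4619211934842473 0.0029302596040938944 0.07790684693128015 grip -0.00011581238353994421
F rail x,y,z 0.19960352424484434 11.32207958678178 1.3949523123503922
go cm [ 1.8076 -0.0536  0.006 ] turn [ 0.2663 -0.4935 -0.3364]
```

View pics/s3c.png

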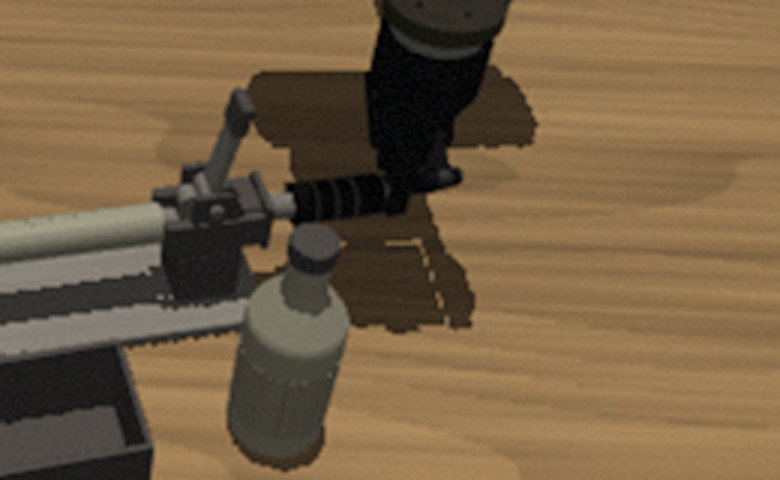

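The foot is home: its shoulder is about 23 mm out of the mouth, within the 10–40 mm range, and it has been held at about 11 N for 0.4 s. The lever is still open. Next I'll back off, rise to lever-tip height and come up to its +y side.

Request:
apply_moves:
  motion:
    - {"tx": 1.0,"ty": 0,"tz": 0,"turn": 0,"jaw": -1}
    - {"tx": 2.0,"ty": 0,"tz": 0,"turn": 0.3,"jaw": -1}
    - {"tx": 2.0,"ty": 0,"tz": -4,"turn": 0.3,"jaw": -1}
    - {"tx": 2.0,"ty": 0,"tz": -8,"turn": 0.3,"jaw": -1}
    - {"tx": 2.0,"ty": 0,"tz": -11.4,"turn": 0.3,"jaw": -1}

```text
time_s: 6.58
position: [0.4822, 0.1826, 0.1941]
tool_rot: [[-0.228, 0.974, 0.003], [0.974, 0.228, 0.009], [0.008, 0.005, -1.0]]
ft_force: [1.0, 0.6, 0.7]
grip_width: 0.0
```

```bash
python3 st.py .375 .192
```

```text
t 6.58 a,b,z 0.48109158065193336 0.0023578069588715634 0.19405064207293618 grip 4.2640354749615024e-05
F rail x,y,z 1.091899288758829 0.3555864228499923 0.6862343540217901
go cm [-10.6096   0.1288   0.1244] turn [ 0.2647 -0.4374 -0.6231]
```

Request:
apply_moves:
  motion:
    - {"tx": -3.0,"ty": 0,"tz": 0.1,"turn": -0.6,"jaw": -1}
    - {"tx": -6.0,"ty": 0.1,"tz": 0.1,"turn": -0.6,"jaw": -1}
    - {"tx": -9.0,"ty": 0.1,"tz": 0.1,"turn": -0.6,"jaw": -1}
    - {"tx": -10.6,"ty": 0.1,"tz": 0.1,"turn": -0.6,"jaw": -1}
    - {"tx": -10.6,"ty": 0.1,"tz": 0.1,"turn": -0.6,"jaw": -1}

```text
time_s: 7.0
position: [0.508, 0.077, 0.192]
tool_rot: [[-0.235, 0.972, 0.003], [0.972, 0.235, 0.007], [0.006, 0.004, -1.0]]
ft_force: [0.8, -0.7, -0.2]
grip_width: 0.0003
```

```bash
python3 st.py .328 .195;  python3 -c "
from h import *
im,_=grab('scene','s4'); c=im[120:280,280:540]; cv2.imwrite('pics/s4c.png',cv2.resize(c,None,fx=3,fy=3,interpolation=2)[:,:,::-1])"
```

```text
t 7.0 a,b,z 0.37238186912304055 0.0022067148878897234 0.1920444591337714 grip 0.00028296218641419294
F rail x,y,z 0.6606035735768958 -0.8598620004111559 -0.18332760528794154
go cm [-4.4361  0.0476 -0.3228] turn [ 0.2456 -0.3539 -0.2194]
```

View pics/s4c.png

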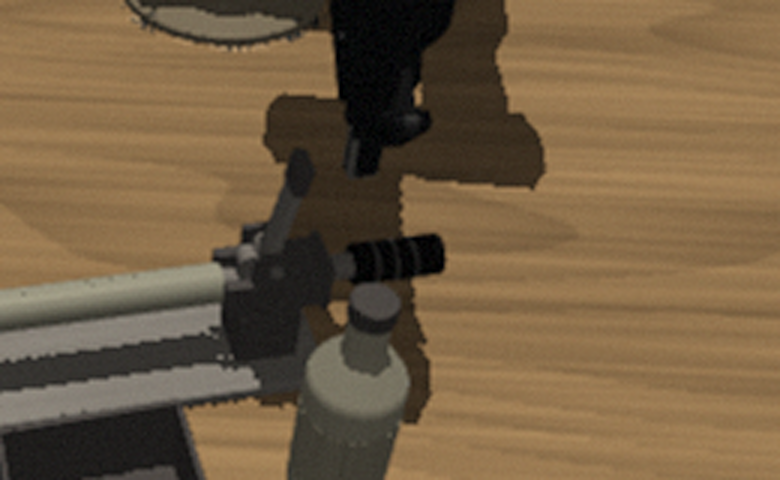

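The fingers (365,165) stand beside the lever tip (300,165), and the rod hasn't moved from home. Starting the lever swing.

Request:
apply_moves:
  motion:
    - {"tx": -1.2,"ty": 0,"tz": 0,"turn": 0,"jaw": -1}
    - {"tx": -2.2,"ty": 0,"tz": 0,"turn": 0,"jaw": -1}
    - {"tx": -3.0,"ty": 0,"tz": -0.1,"turn": 0,"jaw": -1}
    - {"tx": -3.8,"ty": 0,"tz": -0.3,"turn": 0,"jaw": -1}
    - {"tx": -4.4,"ty": 0,"tz": -0.4,"turn": 0,"jaw": -1}

```text
time_s: 7.47
position: [0.518, 0.0352, 0.1959]
tool_rot: [[-0.236, 0.972, 0.002], [0.972, 0.236, 0.008], [0.007, 0.004, -1.0]]
ft_force: [-0.4, 1.9, -1.6]
grip_width: 0.0002
```

```bash
python3 st.py .3085 .1976
```

```text
t 7.47 a,b,z 0.3294088332799907 0.0019782771184013513 0.1958966680886957 grip 0.0002347828527994321
F rail x,y,z 0.06557111578966791 1.915282867224881 -1.6389883838305774
go cm [-2.0894  0.059  -0.1852] turn [ 0.2293 -0.4144 -0.1687]
```

Request:
apply_moves:
  motion:
    - {"tx": -0.6,"ty": 0,"tz": -0.1,"turn": 0,"jaw": -1}
    - {"tx": -1.2,"ty": 0,"tz": -0.15,"turn": 0,"jaw": -1}
    - {"tx": -1.7,"ty": 0,"tz": -0.15,"turn": 0,"jaw": -1}
    - {"tx": -2.2,"ty": 0,"tz": -0.1,"turn": 0,"jaw": -1}
    - {"tx": -2.7,"ty": 0,"tz": 0,"turn": 0,"jaw": -1}

```text
time_s: 7.88
position: [0.5243, 0.0092, 0.1959]
tool_rot: [[-0.236, 0.972, 0.002], [0.972, 0.236, 0.009], [0.009, 0.004, -1.0]]
ft_force: [-2.8, 6.5, 4.7]
grip_width: 0.0001
```

```bash
python3 st.py .290 .192
```

```text
t 7.88 a,b,z 0.3026410226912891 0.001915871181585595 0.19585870641285733 grip 6.729986660975268e-05
F rail x,y,z -1.145589718219813 6.953073465770818 4.702488695932193
go cm [-1.2672  0.0602  0.3753] turn [ 0.246  -0.4905 -0.1555]
```

Request:
apply_moves:
  motion:
    - {"tx": -0.5,"ty": 0,"tz": 0.1,"turn": 0,"jaw": -1}
    - {"tx": -0.9,"ty": 0,"tz": 0.25,"turn": 0,"jaw": -1}
    - {"tx": -1.3,"ty": 0,"tz": 0.4,"turn": 0,"jaw": -1}
    - {"tx": -1.7,"ty": 0,"tz": 0.6,"turn": 0,"jaw": -1}
    - {"tx": -2.1,"ty": 0,"tz": 0.85,"turn": 0,"jaw": -1}

```text
time_s: 8.3
position: [0.5295, -0.0108, 0.1881]
tool_rot: [[-0.236, 0.972, 0.003], [0.972, 0.236, 0.01], [0.009, 0.006, -1.0]]
ft_force: [-2.1, 5.9, 9.5]
grip_width: -0.0003
```

```bash
python3 st.py .274 .182
```

```text
t 8.3 a,b,z 0.28197956946337016 0.002114700365675103 0.18809877193791447 grip -0.00032026202484653247
F rail x,y,z -0.6889658495334062 6.203791181812388 9.536265855653628
go cm [-0.8033  0.0368  0.6029] turn [ 0.3273 -0.5173 -0.1242]
```

Request:
apply_moves:
  motion:
    - {"tx": -0.4,"ty": 0,"tz": 0.3,"turn": 0,"jaw": -1}
    - {"tx": -0.8,"ty": 0,"tz": 0.6,"turn": 0,"jaw": -1}
    - {"tx": -1.1,"ty": 0,"tz": 0.9,"turn": 0,"jaw": -1}
    - {"tx": -1.4,"ty": 0,"tz": 1.2,"turn": 0,"jaw": -1}
    - {"tx": -1.7,"ty": 0,"tz": 1.5,"turn": 0,"jaw": -1}

```text
time_s: 8.72
position: [0.5336, -0.0275, 0.1737]
tool_rot: [[-0.237, 0.972, 0.004], [0.972, 0.237, 0.01], [0.008, 0.007, -1.0]]
ft_force: [-2.8, 3.4, 5.2]
grip_width: -0.0
```

```bash
python3 st.py .261 .169
```

```text
t 8.72 a,b,z 0.2648292805280956 0.002196293085092816 0.173714398706152 grip -3.8242653210349516e-05
F rail x,y,z -1.9298325453246101 4.020193542329628 5.165973762204854
go cm [-0.3868  0.028   0.4684] turn [ 0.3753 -0.4787 -0.1038]
```

Request:
apply_moves:
  motion:
    - {"tx": -0.3,"ty": 0,"tz": 0.4,"turn": 0,"jaw": -1}
    - {"tx": -0.6,"ty": 0,"tz": 0.8,"turn": 0,"jaw": -1}
    - {"tx": -0.8,"ty": 0,"tz": 1.2,"turn": 0,"jaw": -1}
    - {"tx": -1.0,"ty": 0,"tz": 1.6,"turn": 0,"jaw": -1}
    - {"tx": -1.2,"ty": 0,"tz": 2.0,"turn": 0,"jaw": -1}

```text
time_s: 9.13
position: [0.5368, -0.0395, 0.1531]
tool_rot: [[-0.237, 0.972, 0.005], [0.972, 0.237, 0.009], [0.007, 0.007, -1.0]]
ft_force: [0.4, 0.6, 0.7]
grip_width: 0.0
```

```bash
python3 st.py .249 .134
```

```text
t 9.13 a,b,z 0.25234103483368486 0.0024132584118399525 0.15314900644587967 grip 1.0024407321445633e-05
F rail x,y,z 0.568624540447278 0.5109137373329485 0.6715899102243645
go cm [-0.3484 -0.0036  1.9124] turn [ 0.3878 -0.4273 -0.1091]
```

The contact force is gone, so the lever has gone over centre and snapped away from the finger. I'll follow it down gently.

Request:
apply_moves:
  motion:
    - {"tx": -0.1,"ty": 0,"tz": 0.4,"turn": 0,"jaw": -1}
    - {"tx": -0.2,"ty": 0,"tz": 0.8,"turn": 0,"jaw": -1}
    - {"tx": -0.3,"ty": 0,"tz": 1.1,"turn": 0,"jaw": -1}
    - {"tx": -0.3,"ty": 0,"tz": 1.3,"turn": 0,"jaw": -1}

```text
time_s: 9.47
position: [0.5376, -0.0425, 0.1396]
tool_rot: [[-0.236, 0.972, 0.004], [0.972, 0.236, 0.009], [0.008, 0.006, -1.0]]
ft_force: [0.2, 0.1, 0.1]
grip_width: -0.0001
```

Request:
apply_moves:
  motion:
    - {"tx": 0,"ty": 0,"tz": 0.1,"turn": 0,"jaw": -1}
    - {"tx": 0,"ty": 0,"tz": 0.15,"turn": 0,"jaw": -1}

```text
time_s: 9.63
position: [0.5376, -0.0425, 0.1379]
tool_rot: [[-0.236, 0.972, 0.004], [0.972, 0.236, 0.009], [0.008, 0.006, -1.0]]
ft_force: [0.1, 1.0, 0.8]
grip_width: 0.0002
```

Request:
apply_moves:
  motion:
    - {"tx": 0,"ty": 0,"tz": 0.1,"turn": 0,"jaw": -1}
    - {"tx": 0,"ty": 0,"tz": 0.15,"turn": 0,"jaw": -1}

```text
time_s: 9.8
position: [0.5376, -0.0424, 0.1364]
tool_rot: [[-0.237, 0.972, 0.004], [0.972, 0.237, 0.009], [0.007, 0.006, -1.0]]
ft_force: [0.2, -0.3, 0.5]
grip_width: 0.0
```

Request:
apply_moves:
  motion:
    - {"tx": 0,"ty": 0,"tz": 0.1,"turn": 0,"jaw": -1}
    - {"tx": 0,"ty": 0,"tz": 0.15,"turn": 0,"jaw": -1}

```text
time_s: 9.97
position: [0.5376, -0.0424, 0.1349]
tool_rot: [[-0.237, 0.972, 0.005], [0.972, 0.237, 0.009], [0.007, 0.006, -1.0]]
ft_force: [-0.8, -0.7, -0.1]
grip_width: -0.0001
```

Request:
apply_moves:
  motion:
    - {"tx": 0,"ty": 0,"tz": 0.05,"turn": 0,"jaw": -1}
    - {"tx": 0,"ty": 0,"tz": 0.1,"turn": 0,"jaw": -1}

```text
time_s: 10.13
position: [0.5377, -0.0424, 0.1339]
tool_rot: [[-0.237, 0.972, 0.005], [0.972, 0.237, 0.009], [0.007, 0.007, -1.0]]
ft_force: [0.1, 0.1, -0.5]
grip_width: 0.0002
```

Request:
apply_moves:
  motion:
    - {"tx": 0,"ty": 0,"tz": 0.05,"turn": 0,"jaw": -1}
    - {"tx": 0,"ty": 0,"tz": 0.1,"turn": 0,"jaw": -1}

```text
time_s: 10.3
position: [0.5377, -0.0423, 0.1328]
tool_rot: [[-0.237, 0.972, 0.005], [0.972, 0.237, 0.009], [0.007, 0.007, -1.0]]
ft_force: [0.9, 0.3, -0.1]
grip_width: -0.0
```

Request:
apply_moves:
  motion:
    - {"tx": 0,"ty": 0,"tz": 0.05,"turn": 0,"jaw": -1}
    - {"tx": 0,"ty": 0,"tz": 0.1,"turn": 0,"jaw": -1}

```text
time_s: 10.47
position: [0.5377, -0.0424, 0.1318]
tool_rot: [[-0.237, 0.972, 0.005], [0.972, 0.237, 0.009], [0.007, 0.007, -1.0]]
ft_force: [0.4, -0.3, -0.4]
grip_width: -0.0
```

```bash
python3 st.py .249 .134;  python3 -c "
from h import *
im,_=grab('scene','s5'); c=im[120:280,200:500]; cv2.imwrite('pics/s5c.png',cv2.resize(c,None,fx=2.6,fy=2.6,interpolation=2)[:,:,::-1])"
```

```text
t 10.47 a,b,z 0.2494027624171515 0.002568633789180819 0.13179683818894045 grip -9.126099811908586e-06
F rail x,y,z 0.29337600403721714 -0.40480003095481065 -0.37227849914153843
go cm [-0.0387 -0.0053 -0.2206] turn [ 0.3774 -0.4192 -0.103 ]
```

View pics/s5c.png

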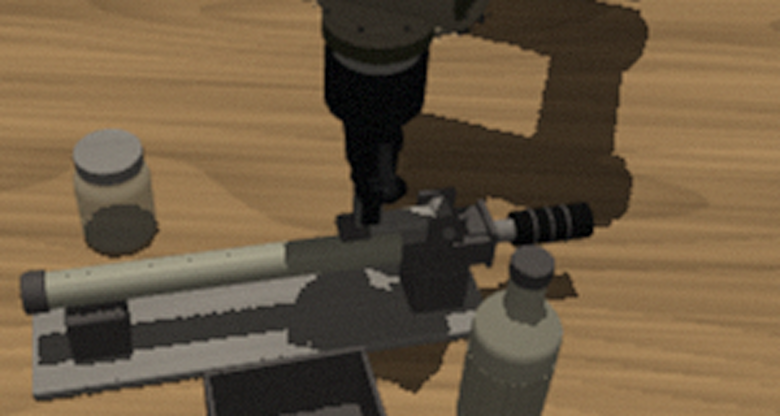

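The lever lies along the tube (bar from (345,225) to (430,210)) with the fingertips just above it. I'll feel down until it bears.

Request:
apply_moves:
  motion:
    - {"tx": 0,"ty": 0,"tz": 0.05,"turn": 0,"jaw": -1}
    - {"tx": 0,"ty": 0,"tz": 0.1,"turn": 0,"jaw": -1}

```text
time_s: 10.68
position: [0.5376, -0.0423, 0.1307]
tool_rot: [[-0.237, 0.972, 0.005], [0.972, 0.237, 0.009], [0.007, 0.006, -1.0]]
ft_force: [-0.3, -1.1, 0.8]
grip_width: -0.0
```

Request:
apply_moves:
  motion:
    - {"tx": 0,"ty": 0,"tz": 0.05,"turn": 0,"jaw": -1}
    - {"tx": 0,"ty": 0,"tz": 0.1,"turn": 0,"jaw": -1}

```text
time_s: 10.85
position: [0.5378, -0.0424, 0.13]
tool_rot: [[-0.237, 0.972, 0.005], [0.972, 0.237, 0.009], [0.007, 0.007, -1.0]]
ft_force: [-2.6, 1.5, 5.0]
grip_width: 0.0
```

Request:
apply_moves:
  motion:
    - {"tx": 0,"ty": 0,"tz": 0.05,"turn": 0,"jaw": -1}
    - {"tx": 0,"ty": 0,"tz": 0.1,"turn": 0,"jaw": -1}

```text
time_s: 11.02
position: [0.5379, -0.0424, 0.1297]
tool_rot: [[-0.237, 0.972, 0.006], [0.972, 0.237, 0.008], [0.007, 0.008, -1.0]]
ft_force: [-2.4, 1.1, 9.0]
grip_width: -0.0001
```

Request:
apply_moves:
  motion:
    - {"tx": 0,"ty": 0,"tz": 0.05,"turn": 0,"jaw": -1}
    - {"tx": 0,"ty": 0,"tz": 0.1,"turn": 0,"jaw": -1}

```text
time_s: 11.18
position: [0.5379, -0.0423, 0.1295]
tool_rot: [[-0.237, 0.972, 0.007], [0.972, 0.237, 0.008], [0.006, 0.008, -1.0]]
ft_force: [-3.7, -0.2, 11.0]
grip_width: -0.0002
```

The lever bears on its hard stop: 11 N with no movement, top face at about z 0.1125. Now I'll let go by rising clear.

Request:
apply_moves:
  motion:
    - {"tx": 0,"ty": 0,"tz": -2,"turn": 0,"jaw": -1}
    - {"tx": 0,"ty": 0,"tz": -6,"turn": 0,"jaw": -1}
    - {"tx": 0,"ty": 0,"tz": -10,"turn": 0,"jaw": -1}
    - {"tx": 0,"ty": 0,"tz": -14,"turn": 0,"jaw": -1}
    - {"tx": 0,"ty": 0,"tz": -14,"turn": 0,"jaw": -1}

```text
time_s: 11.6
position: [0.5389, -0.044, 0.2771]
tool_rot: [[-0.237, 0.971, 0.02], [0.971, 0.237, 0.004], [-0.001, 0.02, -1.0]]
ft_force: [0.4, -0.8, 0.6]
grip_width: -0.0002
```

Request:
apply_moves:
  motion:
    - {"tx": 4,"ty": -3,"tz": -3,"turn": 0,"jaw": -1}
    - {"tx": 7,"ty": -6,"tz": -3,"turn": 0,"jaw": -1}
    - {"tx": 10,"ty": -9,"tz": -3,"turn": 0,"jaw": -1}
    - {"tx": 12,"ty": -12,"tz": -3,"turn": 0,"jaw": -1}
    - {"tx": 12,"ty": -12,"tz": -3,"turn": 0,"jaw": -1}

```text
time_s: 12.02
position: [0.389, 0.0461, 0.3047]
tool_rot: [[-0.239, 0.971, 0.019], [0.971, 0.239, 0.004], [-0.0, 0.02, -1.0]]
ft_force: [0.7, 0.2, 0.7]
grip_width: 0.0002
```

```bash
python3 - <<'E'
from st import *
im,_=grab('scene','s6'); grab('top','t6'); cv2.imwrite('pics/s6c.png',cv2.resize(im[140:300,200:500],None,fx=2.6,fy=2.6,interpolation=2)[:,:,::-1])
for f in("t6","s6"):
    _,d,W=load(f); a=(W[...,:2]-c)@y; b=(W[...,:2]-c)@x; Z=W[...,2]
    k=(abs(b)<.03)&(a>.36)&(a<.6)&(Z>.06)&(Z<.11); im=load(f)[0]
    f_=k&(im.max(2)<70)&(abs(b)<.02); print(f,"foot end a",np.percentile(a[f_],[1,99]),"rod+foot max a",a[k].max())
    for s in np.arange(.22,.31,.01):
        q=(abs(b)<.012)&(a>=s)&(a<s+.01)&(Z>.06)&(Z<.3)
        if q.any(): print(round(s,2),q.sum(),"z med,max",np.round([np.median(Z[q]),Z[q].max()],4))
im,d,W=load("t6")
W0=load("t0")[2]
for n,(u,v) in dict(bottle=(257,152),basket=(317,138),jar=(382,226)).items():
    print(n,np.nanmedian((W-W0)[v-6:v+7,u-6:u+7].reshape(-1,3),0))
print(telemetry.observe()["ft_force"],telemetry.observe()["position"],telemetry.observe()["time_s"])
E
```

```text
t6 foot end a [0.3808 0.4476] rod+foot max a 0.4496662637433234
0.22 36 z med,max [0.1105 0.1174]
0.23 35 z med,max [0.1149 0.1218]
0.24 36 z med,max [0.1142 0.1183]
0.25 36 z med,max [0.1127 0.1185]
0.26 37 z med,max [0.1125 0.1219]
0.27 34 z med,max [0.1119 0.1211]
0.28 37 z med,max [0.1131 0.1197]
0.29 35 z med,max [0.1136 0.1189]
0.3 34 z med,max [0.1141 0.1208]
s6 foot end a [0.3668 0.4483] rod+foot max a 0.4493301803067225
0.22 39 z med,max [0.0955 0.1148]
0.23 38 z med,max [0.1125 0.1152]
0.24 37 z med,max [0.1125 0.1145]
0.25 46 z med,max [0.1106 0.1141]
0.26 40 z med,max [0.1107 0.113 ]
0.27 40 z med,max [0.1107 0.1133]
0.28 47 z med,max [0.1104 0.114 ]
0.29 58 z med,max [0.1113 0.1203]
0.3 54 z med,max [0.1139 0.1222]
bottle [-0.     -0.      0.0001]
basket [ 0.0001 -0.     -0.0003]
jar [-0.      0.      0.0002]
[ 0.5001 -0.0747 -0.217 ] [0.3918 0.0449 0.3051] 12.1167
```

View pics/s6c.png

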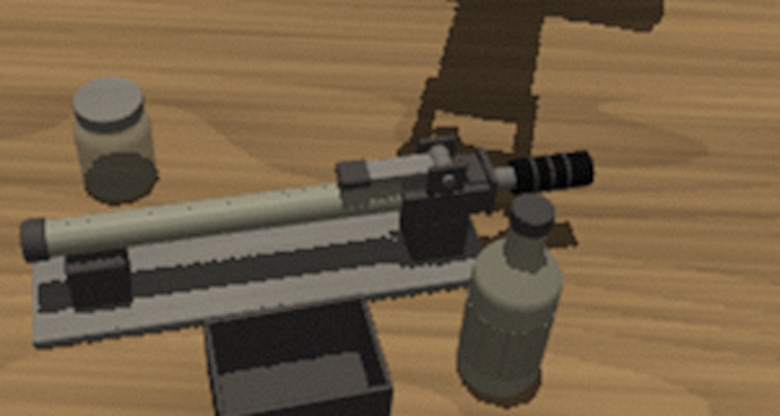

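The final view shows the lever flat along the tube ((340,175) to (440,160)), the foot drawn in at (553,170), and the bystanders in place. One last check: did the rod creep out while the lever was closing? Foot position before against after.

```bash
python3 - <<'E'
from st import *
P={}
for f in("s4","s6"):
    im,d,W=load(f); a=(W[...,:2]-c)@y; b=(W[...,:2]-c)@x; Z=W[...,2]
    k=(abs(b-.005)<.02)&(a>.36)&(a<.6)&(Z>.065)&(Z<.11); print(f,np.percentile(a[k],[97,99,100]),k.sum())
A=load("s4")[0].astype(int);B=load("s6")[0].astype(int)
T=B[190:220,390:435].astype(np.uint8); S=A[180:230,375:450].astype(np.uint8)
r=cv2.matchTemplate(S,T,cv2.TM_CCOEFF_NORMED); print("shift px",np.subtract(cv2.minMaxLoc(r)[3],(15,10)),r.max())
E
```

```text
s4 [0.4466 0.4475 0.4491] 488
s6 [0.4465 0.4483 0.4493] 488
shift px [0 0] 0.8287804
```

```bash
python3 -c "
from rig import close_job
print(close_job())"
```

```text
the job is handed in; nothing more can be done
None
```

The rail is collapsed and locked, and I handed the job in at about 12 s of the 59 s. No verdict was reported.

**What I did**
- **Rod:** I pushed the foot in with shut fingers until travel stopped. The wrist peaked at 18.6 N, then I held about 11 N for 0.4 s. Taking off about 3 N of sliding friction, roughly 8 N bore on the stop. The shoulder ended about 23 mm out of the mouth.
- **Lever:** I swung it over with a peak reading of about 11 N, and it snapped over dead centre by itself. I then pressed it down to its hard stop with 11 N and lifted the arm clear.

**Last checks**
- **Lever:** it lies level along the tube, with its top at z 0.111–0.115 m over its whole length.
- **Rod:** the foot end is at the same place before and after the lever closed, 0.449 m along the rail axis in both views, with no image shift.
- **Bystanders:** the bottle, basket and jar moved less than 1 mm.
- **Arm:** it touches nothing; the wrist reads about 0.5 N, which is noise.

**What went wrong or disagreed**
- **Early jam:** part-way through the first push I also moved the tool down, which dragged on the rubber and briefly jammed the rod at about 17 N along the rail and 11.5 N vertically. I backed off and pushed purely along the axis after that.
- **Camera offset:** the two cameras disagreed by about 4 mm sideways on the rail axis, so I aimed between them, and it caused no trouble.

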